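# Turn the stock tags to match the vial bins

### The arm

A 7-joint arm with a two-finger parallel gripper is mounted at the origin on a cart in front of the work surface, level with it; the furniture and walls round the work are solid. World frame = base frame: x ahead of the robot, y to its left, z up, the work surface at z = 0. Lengths are in m, angles in degrees, forces in N, time in s.
With the tool pointing down it reaches from about 0.425 to 0.875 m from the base axis. Payload 4.7 kg.
Tool frame: the origin (TCP) lies on the mounting face of the last link; the fingertips stand tcp_to_tips ahead of it and the grasp point (between the pads) lies 164 mm ahead of it (tcp_to_tips is the distance from the TCP to the fingertips, in m); z points along the fingers, y is the line along which they close (so a half turn about z gives the same grasp; the last joint's range is limited). The gripper opens to 87 mm and grips with 3 to 60 N. Pads are 19 mm wide; open, the fingers measure 117 mm over their backs; the gripper's body (75 mm by 190 mm) begins 51 mm behind the grasp point.
Start: joints at [-66.114, 18.392, -4.016, 83.108, 1.295, 78.541, -3.26], TCP at [0.255, 0.598, 0.405] pointing down, gripper open.
Joint ranges: [-163.93, 163.93], [-17.29, 119.83], [-79.2, 71.16], [3.27, 140.29], [-89.18, 269.18], [5.43, 117.66], [-154.24, 154.24]. Speed limits (degrees/s): [147.25, 147.25, 180, 180, 180, 180, 180].

### API

Orientations are given as [roll, pitch, yaw] about the fixed x, y, z axes, in that order (R = Rz(yaw) Ry(pitch) Rx(roll)).
In Python, from cell import get_obs, read_camera, sign_off, tcp_to_tips gives the robot as it stands.
- The arm moves only by the tool drive_tool, never from a script. Its argument "rows" is one flat list of numbers, 7 for each row, row after row: the shift along the tool's x, y, z in m, then the turn, a rotation vector about the tool's x, y, z in rad, then the gripper command: -1 is shut, 1 is fully open, values between are in proportion. In form: [tx, ty, tz, rx, ry, rz, fingers, tx, ty, tz, rx, ry, rz, fingers, ...]. A call has 1 to 5 rows; each row shifts and turns the commanded pose from where the row before left it, along the tool's axes as they then stand; what a row does not reach is not made up. A row lasts 1/8 s, in which the tool goes at most 62.5 mm and 10.7 degrees, less where a joint would pass 70% of its speed; a pose out of reach is approached as far as the arm can. A call is refused whole if a number of a shift passes 0.0625 or a number of a turn 0.188, either way. A call with a gripper value outside its range is refused whole. The fingers move at their own pace and stop on an object; "grip_force" is the grip in N (left out, the last holds). Time passes only in rows, so rows that do not move let the fingers close. It gives the time, the measured TCP pose, the force, the opening and the grip force at its end, in the units of the state.
- get_obs(): the state, without advancing time (a new reading comes with each control period).
- read_camera(name): name is "scene" or "top" or "wrist"; returns a dict with "color" (480x640x3 uint8, blue, green, red), "fov_y" (degrees; the focal length in pixels is half the picture's height over the tangent of half this angle, whatever the lens; pixels are square), "cx", "cy" (the principal point, pixels), "k1" (the pictures are not rectified: a ray, as slopes to the right and down, at radius r is drawn at 1 + k1 r^2 times it, then the intrinsics apply), "cam_to_world" (4x4, takes a point from camera to world coordinates); the wrist camera has in their place "mount" (4x4, takes a point from camera to tool coordinates, whose origin is the TCP and whose axes are the flange's). Camera axes: x right, y up, looking along -z (the intrinsics and any distortion apply to the point x, -y, -z); pixel columns grow to the right and rows downward; lengths in m; the calibration is good to about 2 mm. A picture is of the moment at which its call begins: read the wrist's pose just before it. There is no depth.
- sign_off(): hands the job in; it is judged then, once.
The state is a dict: "time_s": time; "qpos": joint angles; "joint_velocities": joint speeds; "effort": joint torques, N m; "tool_pos": TCP position; "tool_rot": TCP orientation; "force": force on the tool from outside, world axes, zero at the start; "wrist_torque": the same for the moment, N m; "grip_width": finger opening in m; "grasp_force": force on a finger pad.
Only numpy, scipy, OpenCV 4.12 (cv2) and the standard library are available. Lean on these libraries where they do the work, as an engineer would, in place of code of your own. Each camera call takes 0.05 s, during which the arm holds its last target. There are 200 camera calls.

### The job

Turn the flip tags above the vial bins so that only the full bins, those with a vial in all four nests, show green; a part-used or empty bin must show red. Gently push each wrong leaf round on its hinge with a fingertip, like the page of a book, until it lies flat on the other side, without gripping it, and leave the tags that are already right as they are. Do not shift the vials or the other things on the bench.

Things in the scene. Friction and masses are not known exactly. Their poses are not given: they have to be found in the camera images.
- bin_1: Grey open bin, 72 (x) x 84 (y) x 36 (z) mm, fixed in a white stand 128 x 390 x 118 mm, one of four in a row 94 mm apart, order varies. 2 x 2 nests for vials, centres 18 mm in x and 21 mm in y from its origin. Full: all four nests hold a vial. Origin: centre of its underside, 6 mm above the worktop; x away from the robot to the stand's back, y left along the row.
- holder_1: Fixed aluminium holder of leaf tag_1, 88 mm wide, hooked over the stand's back; order varies. Origin on the upright hinge axis, 6 mm above the worktop, 63 mm behind (+x) the origin of the bin it speaks for; axes as the bin's. Nothing of holder or stand rises over 123 mm above the worktop except the hinge pin with the leaf's sleeve, 8 mm thick, to 163 mm.
- tag_1 (a joint): Upright leaf, 4 mm thick, 5 to 41 mm from holder_1's hinge axis, 89 to 157 mm above the worktop: top 34 mm free, a fingertip fits behind. Turns through the front (robot) side, firm stops at both ends. 0: flat, to the right (-y), red face in front (white bar). 1.57: points at the robot. 3.14: flat, to the left (+y), green face in front (white disc). Stays where left; 0.6 N at 25 mm turns it.
- bin_2: Grey open bin, 72 (x) x 84 (y) x 36 (z) mm, fixed in a white stand 128 x 390 x 118 mm, one of four in a row 94 mm apart, order varies. 2 x 2 nests for vials, centres 18 mm in x and 21 mm in y from its origin. Full: all four nests hold a vial. Origin: centre of its underside, 6 mm above the worktop; x away from the robot to the stand's back, y left along the row.
- holder_2: Fixed aluminium holder of leaf tag_2, 88 mm wide, hooked over the stand's back; order varies. Origin on the upright hinge axis, 6 mm above the worktop, 63 mm behind (+x) the origin of the bin it speaks for; axes as the bin's. Nothing of holder or stand rises over 123 mm above the worktop except the hinge pin with the leaf's sleeve, 8 mm thick, to 163 mm.
- tag_2 (a joint): Upright leaf, 4 mm thick, 5 to 41 mm from holder_2's hinge axis, 89 to 157 mm above the worktop: top 34 mm free, a fingertip fits behind. Turns through the front (robot) side, firm stops at both ends. 0: flat, to the right (-y), red face in front (white bar). 1.57: points at the robot. 3.14: flat, to the left (+y), green face in front (white disc). Stays where left; 0.6 N at 25 mm turns it.
- bin_3: Grey open bin, 72 (x) x 84 (y) x 36 (z) mm, fixed in a white stand 128 x 390 x 118 mm, one of four in a row 94 mm apart, order varies. 2 x 2 nests for vials, centres 18 mm in x and 21 mm in y from its origin. Full: all four nests hold a vial. Origin: centre of its underside, 6 mm above the worktop; x away from the robot to the stand's back, y left along the row.
- holder_3: Fixed aluminium holder of leaf tag_3, 88 mm wide, hooked over the stand's back; order varies. Origin on the upright hinge axis, 6 mm above the worktop, 63 mm behind (+x) the origin of the bin it speaks for; axes as the bin's. Nothing of holder or stand rises over 123 mm above the worktop except the hinge pin with the leaf's sleeve, 8 mm thick, to 163 mm.
- tag_3 (a joint): Upright leaf, 4 mm thick, 5 to 41 mm from holder_3's hinge axis, 89 to 157 mm above the worktop: top 34 mm free, a fingertip fits behind. Turns through the front (robot) side, firm stops at both ends. 0: flat, to the right (-y), red face in front (white bar). 1.57: points at the robot. 3.14: flat, to the left (+y), green face in front (white disc). Stays where left; 0.6 N at 25 mm turns it.
- bin_4: Grey open bin, 72 (x) x 84 (y) x 36 (z) mm, fixed in a white stand 128 x 390 x 118 mm, one of four in a row 94 mm apart, order varies. 2 x 2 nests for vials, centres 18 mm in x and 21 mm in y from its origin. Full: all four nests hold a vial. Origin: centre of its underside, 6 mm above the worktop; x away from the robot to the stand's back, y left along the row.
- holder_4: Fixed aluminium holder of leaf tag_4, 88 mm wide, hooked over the stand's back; order varies. Origin on the upright hinge axis, 6 mm above the worktop, 63 mm behind (+x) the origin of the bin it speaks for; axes as the bin's. Nothing of holder or stand rises over 123 mm above the worktop except the hinge pin with the leaf's sleeve, 8 mm thick, to 163 mm.
- tag_4 (a joint): Upright leaf, 4 mm thick, 5 to 41 mm from holder_4's hinge axis, 89 to 157 mm above the worktop: top 34 mm free, a fingertip fits behind. Turns through the front (robot) side, firm stops at both ends. 0: flat, to the right (-y), red face in front (white bar). 1.57: points at the robot. 3.14: flat, to the left (+y), green face in front (white disc). Stays where left; 0.6 N at 25 mm turns it.
- vial_1: Loose brown vial with black cap, 28 mm across, 72 mm tall, standing in a bin's nest; origin: centre of its underside. Its top is 81 mm above the worktop.
- vial_2: Loose brown vial with black cap, 28 mm across, 72 mm tall, standing in a bin's nest; origin: centre of its underside. Its top is 81 mm above the worktop.
- vial_3: Loose brown vial with black cap, 28 mm across, 72 mm tall, standing in a bin's nest; origin: centre of its underside. Its top is 81 mm above the worktop.
- vial_4: Loose brown vial with black cap, 28 mm across, 72 mm tall, standing in a bin's nest; origin: centre of its underside. Its top is 81 mm above the worktop.
- vial_5: Loose brown vial with black cap, 28 mm across, 72 mm tall, standing in a bin's nest; origin: centre of its underside. Its top is 81 mm above the worktop.
- vial_6: Loose brown vial with black cap, 28 mm across, 72 mm tall, standing in a bin's nest; origin: centre of its underside. Its top is 81 mm above the worktop.
- vial_7: Loose brown vial with black cap, 28 mm across, 72 mm tall, standing in a bin's nest; origin: centre of its underside. Its top is 81 mm above the worktop.
- vial_8: Loose brown vial with black cap, 28 mm across, 72 mm tall, standing in a bin's nest; origin: centre of its underside. Its top is 81 mm above the worktop.
- vial_9: Loose brown vial with black cap, 28 mm across, 72 mm tall, standing in a bin's nest; origin: centre of its underside. Its top is 81 mm above the worktop.
- vial_10: Loose brown vial with black cap, 28 mm across, 72 mm tall, standing in a bin's nest; origin: centre of its underside. Its top is 81 mm above the worktop.
- marker_blue: Loose blue marker, 18x137x20 mm, lying; origin at the centre of its underside; bystander.
- tube_1: Loose lying tube with orange cap, 21x115x21 mm, origin at the centre of its underside; bystander.

How it is judged (in metres and radians):
At the end, for the whole second after the job is handed in: Every tag above a full bin (four vials) lies over at its green side (joint above 2.8 rad of 3.14), every other tag at its red side (joint below 0.34 rad), all leaves at rest ((((horizontal distance between holder_1 and bin_1 below 0.085 m or horizontal distance between holder_1 and bin_2 below 0.085 m) and value of joint tag_1 above 2.8 rad) or (not (horizontal distance between holder_1 and bin_1 below 0.085 m or horizontal distance between holder_1 and bin_2 below 0.085 m) and value of joint tag_1 below 0.34 rad)) and (((horizontal distance between holder_2 and bin_1 below 0.085 m or horizontal distance between holder_2 and bin_2 below 0.085 m) and value of joint tag_2 above 2.8 rad) or (not (horizontal distance between holder_2 and bin_1 below 0.085 m or horizontal distance between holder_2 and bin_2 below 0.085 m) and value of joint tag_2 below 0.34 rad)) and (((horizontal distance between holder_3 and bin_1 below 0.085 m or horizontal distance between holder_3 and bin_2 below 0.085 m) and value of joint tag_3 above 2.8 rad) or (not (horizontal distance between holder_3 and bin_1 below 0.085 m or horizontal distance between holder_3 and bin_2 below 0.085 m) and value of joint tag_3 below 0.34 rad)) and (((horizontal distance between holder_4 and bin_1 below 0.085 m or horizontal distance between holder_4 and bin_2 below 0.085 m) and value of joint tag_4 above 2.8 rad) or (not (horizontal distance between holder_4 and bin_1 below 0.085 m or horizontal distance between holder_4 and bin_2 below 0.085 m) and value of joint tag_4 below 0.34 rad)) and velocity of joint tag_1 between -0.05 and 0.05 rad/s and velocity of joint tag_2 between -0.05 and 0.05 rad/s and velocity of joint tag_3 between -0.05 and 0.05 rad/s and velocity of joint tag_4 between -0.05 and 0.05 rad/s); the robot touches nothing.
It fails at once if a tag that was already right is turned away (((horizontal distance between holder_1 and bin_1 below 0.085 m or horizontal distance between holder_1 and bin_2 below 0.085 m) and value of joint tag_1 below 2.5 rad) or ((horizontal distance between holder_3 and bin_1 below 0.085 m or horizontal distance between holder_3 and bin_2 below 0.085 m) and value of joint tag_3 below 2.5 rad) or (not (horizontal distance between holder_2 and bin_1 below 0.085 m or horizontal distance between holder_2 and bin_2 below 0.085 m) and value of joint tag_2 above 0.64 rad) or (not (horizontal distance between holder_4 and bin_1 below 0.085 m or horizontal distance between holder_4 and bin_2 below 0.085 m) and value of joint tag_4 above 0.64 rad)).
It fails at once if a leaf is pinched or forced: the fingers press on a tag with more than 33 N (contact force between the fingers and holder_1 above 33 N or contact force between the fingers and holder_2 above 33 N or contact force between the fingers and holder_3 above 33 N or contact force between the fingers and holder_4 above 33 N).
It fails at once if a vial is lifted, tipped or shifted by more than 12 mm (distance of any of vial_1, vial_2, vial_3, vial_4, vial_5, vial_6, vial_7, vial_8, vial_9, vial_10 from where it was at the start of the episode above 0.012 m or angle between any of vial_1, vial_2, vial_3, vial_4, vial_5, vial_6, vial_7, vial_8, vial_9, vial_10's own z axis and vertical above 0.3 rad).
It fails at once if a bystander (blue marker, orange-capped tube) is moved by more than 20 mm (distance of any of marker_blue, tube_1 from where it was at the start of the episode above 0.02 m).
It also fails if it takes over 42 s, if anything falls off the work surface, if the arm or the gripper's body presses on something with over 40 N, if the wrist force passes 120 N, or if a joint passes its speed limit or range.

## Working session

There is one attempt and no reset: what is moved stays moved. The work goes in short steps, Python scripts to look and compute and a tool call to move; the robot and the scene stay as the last step left them, time stands still between calls to the robot, and variables do not carry over. Pictures are saved under pics/ and viewed, at most 10 in all, crops included, and the job is handed in when it is done.

Besides the shell and the picture viewer there is one more tool, called after "Request:" as a command line: name --argument value ..., lists and objects as JSON in quotes. drive_tool: Moves the arm, as the interface text tells. Its arguments: {"type":"object","properties":{"rows":{"type":"array","items":{"type":"number"}},"grip_force":{"type":"number"}},"required":["rows"]}

```bash
mkdir -p pics; ls; python3 - <<'E'
from cell import *
import cv2
o=get_obs();print(o, tcp_to_tips)
for n in("scene","top"):
    c=read_camera(n);cv2.imwrite(f"pics/{n}0.png",c["color"]);print(n,{k:v for k,v in c.items() if k!="color"})
E
```

```text
pics
{'time_s': 0.0, 'qpos': array([-66.11369997,  18.43800322,  -4.01428895,  83.17585747,
         1.2978222 ,  78.54032347,  -3.25960502]), 'joint_velocities': array([-0.1233396 , -0.01917742,  0.08459914, -0.1494822 , -0.01935086,
       -0.00601445,  0.08252656]), 'effort': array([-1.39634226e-04, -4.91296327e+01, -4.04075654e-01, -3.12525487e+01,
       -6.38505793e-02,  4.38332255e-02,  1.84499399e-04]), 'tool_pos': array([0.25476077, 0.597764  , 0.40366463]), 'tool_rot': array([-1.79891212e+02,  8.95443831e-03,  1.56923258e+02]), 'force': array([0.42220644, 0.70745609, 0.30251807]), 'wrist_torque': array([-0.00078088, -0.00059492, -0.02874919]), 'grasp_force': 0.0, 'grip_width': 0.08690909615774305} 0.1822
scene {'fov_y': 43.93743307461441, 'cx': 319.12440696257846, 'cy': 241.29130464873086, 'k1': -0.008340636302325176, 'cam_to_world': array([[ 0.89943639,  0.2848016 , -0.33151504,  0.16503203],
       [-0.43696216,  0.57063948, -0.69529465, -0.55897231],
       [-0.00884546,  0.77023284,  0.63770144,  0.68713543],
       [ 0.        ,  0.        ,  0.        ,  1.        ]])}
top {'fov_y': 42.597772152879294, 'cx': 317.1876361013532, 'cy': 243.92290507733205, 'k1': 0.04528908677885148, 'cam_to_world': array([[-0.01887628,  0.98896637, -0.14693267,  0.35187874],
       [-0.99978525, -0.01741354,  0.01123526,  0.14278805],
       [ 0.00855268,  0.14711319,  0.98908269,  1.07039085],
       [ 0.        ,  0.        ,  0.        ,  1.        ]])}
```

View pics/scene0.png

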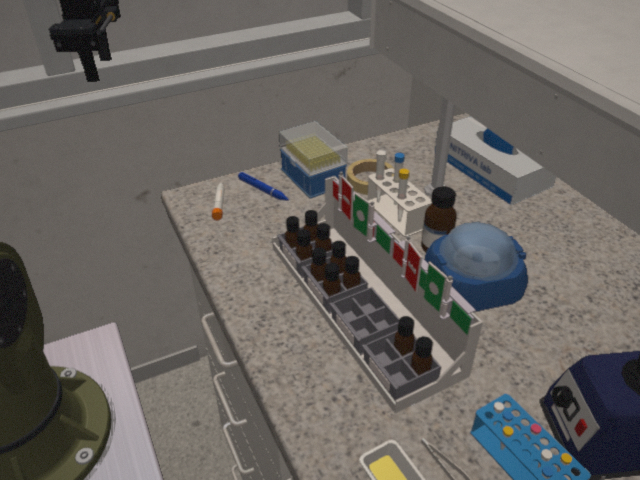

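View pics/top0.png

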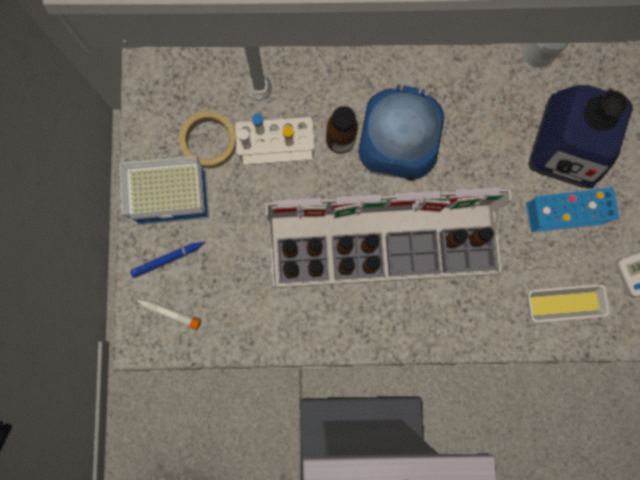

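```bash
python3 - <<'E'
import cv2
a=cv2.imread("pics/scene0.png")[165:345,315:485];b=cv2.imread("pics/top0.png")[180:295,255:520]
cv2.imwrite("pics/s1.png",cv2.resize(a,None,fx=3.3,fy=3.3,interpolation=cv2.INTER_CUBIC))
cv2.imwrite("pics/t1.png",cv2.resize(b,None,fx=3,fy=3,interpolation=cv2.INTER_CUBIC))
E
```

```text
(no output)
```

View pics/s1.png

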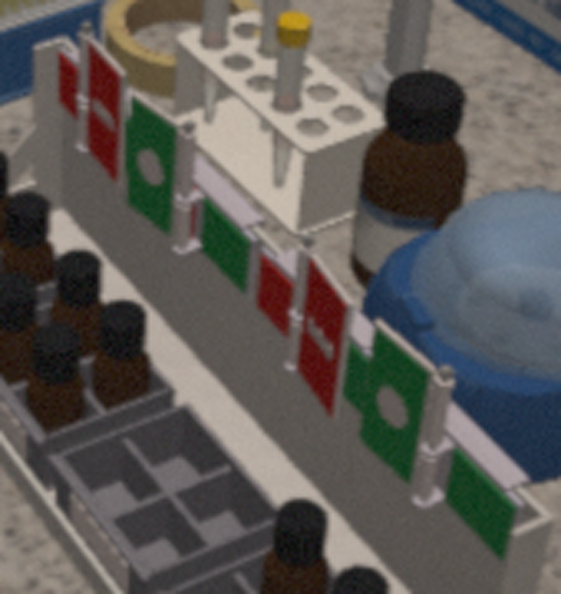

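View pics/t1.png

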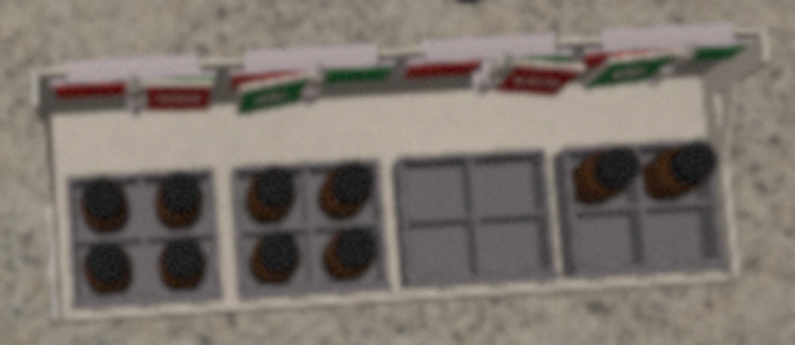

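Bins from the left: full/red (wrong), full/green (right), empty/red (right), half-full/green (wrong). In the scene crop the pin tops are at about (86,28), (186,128), (306,240) and (443,372). I'll measure those, cross-checking against the vial caps and bin corners in the top view.

```bash
cat > h.py <<'E'
import numpy as np,cv2
from cell import *
def ray(c,u,v,M=None):
    M=c["cam_to_world"] if M is None else M
    f=240/np.tan(np.radians(c["fov_y"]/2));d=np.array([(u-c["cx"])/f,(v-c["cy"])/f]);s=d.copy()
    for _ in range(20): s=d/(1+c["k1"]*(s@s))
    return M[:3,3],M[:3,:3]@np.array([s[0],-s[1],-1])
def onz(c,u,v,z,M=None):
    o,d=ray(c,u,v,M);return (o+d*(z-o[2])/d[2])
E
python3 - <<'E'
from h import *
np.set_printoptions(precision=4,suppress=True)
s=read_camera("scene");t=read_camera("top")
P=np.array([onz(s,315+x/3.3,165+y/3.3,.163) for x,y in[(86,28),(186,128),(306,240),(443,372)]])[:,:2]
print("pins scene",P,np.linalg.norm(np.diff(P,axis=0),axis=1))
# top: bin rim outer corners z=.042 (front-left A, front-right D, back-left A, back right D)
R=np.array([onz(t,255+x/3,180+y/3,.042) for x,y in[(74,306),(725,272),(68,178),(715,143)]])[:,:2];print("rim",R)
# caps of front vials via dark mask
g=t["color"].max(2);m=(g<40).astype(np.uint8);m[:225]=0;m[290:]=0;m[:,:270]=0;m[:,500:]=0
n,_,st,ce=cv2.connectedComponentsWithStats(m)
for i in range(1,n):
    if st[i,4]>60: print(st[i],ce[i],onz(t,*ce[i],.078)[:2])
for n,u,v,z in[("bottle top",344,116,.14),("rack tube",289,130,.1)]: print(n,onz(t,u,v,z))
# heights: triangulate bottle cap top & rack yellow cap
for n,a,b in[("bottle",(443,194),(344,115)),("yel",(404,172),(288,131)),("blue",(399,157),(258,120)),("white",(381,156),(243,132)),("dome",(483,232),(403,125)),("tipbox",(313,145),(163,185))]:
    o1,d1=ray(s,*a);o2,d2=ray(t,*b);k=np.linalg.lstsq(np.c_[d1,-d2],o2-o1,rcond=None)[0];print(n,o1+k[0]*d1,o2+k[1]*d2)
E
```

```text
pins scene [[ 0.5433  0.15  ]
 [ 0.5457  0.0567]
 [ 0.551  -0.0355]
 [ 0.5549 -0.128 ]] [0.0933 0.0923 0.0926]
rim [[ 0.4414  0.1951]
 [ 0.4541 -0.1688]
 [ 0.5137  0.1977]
 [ 0.5272 -0.1677]]
[479 229  14  13 140] [485.0571 234.7   ] [ 0.5097 -0.1427]
[453 230  14  14 143] [459.6993 236.1888] [ 0.508  -0.1013]
[365 235  14  17 145] [371.4552 241.7862] [0.5013 0.0429]
[340 237  12  14 134] [346.0746 243.    ] [0.5    0.0844]
[309 239  13  15 144] [314.9375 245.1806] [0.4973 0.1352]
[284 241  13  16 156] [289.8205 247.5449] [0.4941 0.1762]
[367 257  12  14 134] [372.7388 262.8284] [0.4667 0.0419]
[342 258  12  15 133] [347.391  264.6617] [0.4644 0.0832]
[310 260  12  16 140] [315.9429 266.7857] [0.4619 0.1342]
[284 262  14  14 145] [290.9793 268.3241] [0.4601 0.1747]
bottle top [0.6929 0.0862 0.14  ]
rack tube [0.6852 0.1743 0.1   ]
bottle [0.7022 0.0854 0.1135] [0.704  0.0846 0.1142]
yel [0.6822 0.1746 0.1111] [0.68   0.1756 0.1104]
blue [0.702  0.223  0.1098] [0.6996 0.224  0.109 ]
white [0.68   0.2496 0.1034] [0.6816 0.249  0.1039]
dome [ 0.7042 -0.0199  0.1071] [ 0.6902 -0.0124  0.101 ]
tipbox [0.6031 0.383  0.0772] [0.602  0.3834 0.077 ]
```

Request:
drive_tool --rows '[0, 0, -0.02, 0, 0, -0.148, -1, 0, 0, -0.02, 0, 0, -0.148, -1, 0, 0, -0.02, 0, 0, -0.148, -1, 0, 0, 0, 0, 0, 0, -1]'

```text
time_s: 0.7
tool_pos: [0.2549, 0.5982, 0.4664]
tool_rot: [179.8, 0.1, -177.7]
force: [0.6, 1.1, -0.1]
grip_width: 0.055
grasp_force: 0.0
```

```bash
python3 - <<'E'
from h import *
c=read_camera("wrist");print({k:v for k,v in c.items() if k!="color"})
E
```

```text
{'fov_y': 69.25772781337898, 'cx': 322.0925632988708, 'cy': 239.38936248354565, 'k1': -0.008262356089434503, 'mount': array([[-6.95476893e-04,  9.65284079e-01,  2.61201386e-01,
         7.17256402e-02],
       [ 9.99999480e-01,  8.66206803e-04, -5.38508260e-04,
         3.41497980e-04],
       [-7.46067867e-04,  2.61200875e-01, -9.65284179e-01,
         2.03513113e-02],
       [ 0.00000000e+00,  0.00000000e+00,  0.00000000e+00,
         1.00000000e+00]])}
```

Request:
drive_tool --rows '[-0.027, -0.05, 0, 0, 0, 0, -1, -0.027, -0.05, 0, 0, 0, 0, -1, -0.027, -0.05, 0, 0, 0, 0, -1, -0.027, -0.05, 0, 0, 0, 0, -1, -0.027, -0.05, 0, 0, 0, 0, -1]'

```text
time_s: 1.38
tool_pos: [0.4006, 0.3518, 0.4634]
tool_rot: [-179.9, -0.1, -177.8]
force: [1.0, -0.0, 0.8]
grip_width: 0.0037
grasp_force: 0.0
```

Request:
drive_tool --rows '[-0.027, -0.05, 0, 0, 0, 0, -1, -0.027, -0.05, 0, 0, 0, 0, -1, -0.027, -0.05, 0, 0, 0, 0, -1, -0.027, -0.05, 0, 0, 0, 0, -1, 0, 0, 0, 0, 0, 0, -1]'

```text
time_s: 2.0
tool_pos: [0.518, 0.1527, 0.4635]
tool_rot: [-179.8, -0.0, -178.4]
force: [-0.4, 1.3, 0.4]
grip_width: 0.0001
grasp_force: 0.0
```

```bash
python3 - <<'E'
from h import *
o=get_obs();c=read_camera("wrist");cv2.imwrite("pics/w1.png",c["color"]);print(o["tool_pos"],o["tool_rot"],o["grip_width"])
E
```

```text
[0.51795477 0.15272422 0.46345719] [-1.79841496e+02 -4.89554867e-02 -1.78352971e+02] 5.7418568276465705e-05
```

View pics/w1.png

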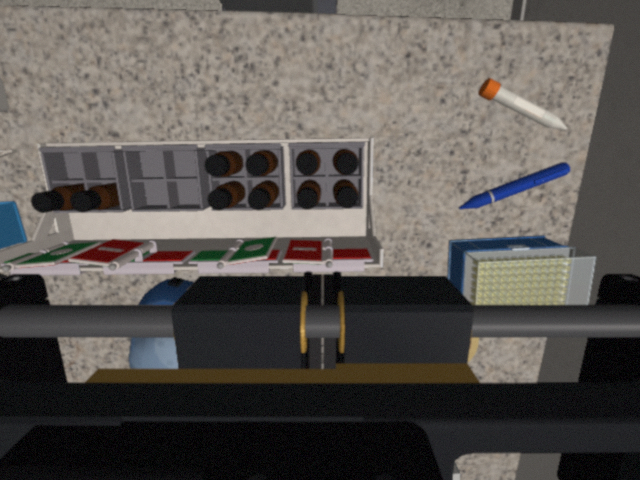

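```bash
python3 - <<'E'
import cv2
a=cv2.imread("pics/w1.png")[228:280]
cv2.imwrite("pics/w2.png",cv2.vconcat([cv2.resize(a[:,x:x+200],None,fx=4,fy=4,interpolation=cv2.INTER_CUBIC) for x in(0,200)]))
E
```

```text
(no output)
```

View pics/w2.png

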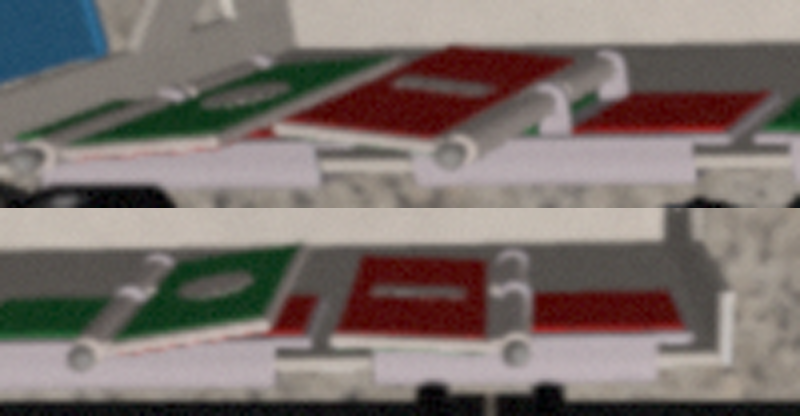

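```bash
python3 - <<'E'
from h import *
from scipy.spatial.transform import Rotation as R
np.set_printoptions(precision=4,suppress=True)
o=get_obs();c=read_camera("wrist");T=np.eye(4);T[:3,:3]=R.from_euler("xyz",o["tool_rot"],degrees=True).as_matrix();T[:3,3]=o["tool_pos"];M=T@c["mount"]
px=[(329,264),(220.5,265),(113,266.2),(6.75,268)]
for z in(.163,):
    P=np.array([onz(c,u,v,z,M)[:2] for u,v in px]);print(P,np.linalg.norm(np.diff(P,axis=0),axis=1))
t=P[0]-P[3];print(np.degrees(np.arctan2(-t[0],t[1])))
s=read_camera("scene")
for p,(a,b) in zip(px,[(86,28),(186,128),(306,240),(443,372)]):
    o1,d1=ray(s,315+a/3.3,165+b/3.3);o2,d2=ray(c,*p,M);k=np.linalg.lstsq(np.c_[d1,-d2],o2-o1,rcond=None)[0];print(o1+k[0]*d1,o2+k[1]*d2)
E
```

```text
[[ 0.5418  0.1629]
 [ 0.5458  0.0705]
 [ 0.55   -0.0216]
 [ 0.5547 -0.1138]] [0.0925 0.0922 0.0924]
2.6801539289711904
[0.5498 0.162  0.1541] [0.5454 0.1633 0.1526]
[0.552  0.0669 0.1543] [0.5493 0.0676 0.1531]
[ 0.5565 -0.028   0.1555] [ 0.5534 -0.0273  0.1539]
[ 0.5601 -0.1222  0.1559] [ 0.558  -0.1218  0.1547]
```

Request:
drive_tool --rows '[-0.0432, -0.0207, 0, 0, 0, 0, -1, 0, 0, 0.04, 0, 0, 0, -1, 0, 0, 0.04, 0, 0, 0, -1, 0, 0, 0.025, 0, 0, 0, -1, 0, 0, 0, 0, 0, 0, -1]'

```text
time_s: 2.78
tool_pos: [0.5587, 0.1413, 0.3572]
tool_rot: [-179.9, -0.3, -177.5]
force: [0.6, 0.8, -0.2]
grip_width: 0.0003
grasp_force: 0.0
```

```bash
python3 - <<'E'
from h import *
o=get_obs();print(o["tool_pos"],o["tool_rot"],o["force"])
a=read_camera("scene")["color"][80:280,260:460];b=read_camera("top")["color"][140:300,240:440];w=read_camera("wrist")["color"]
f=lambda i,h:cv2.resize(i,(int(i.shape[1]*h/i.shape[0]),h),interpolation=cv2.INTER_CUBIC)
im=cv2.vconcat([cv2.resize(cv2.hconcat([f(a,300),f(b,300)]),(675,300)),f(w,300)[:, :400].copy() if 0 else cv2.copyMakeBorder(f(w,300),0,0,0,275,cv2.BORDER_CONSTANT)])
cv2.imwrite("pics/m1.png",im)
E
```

```text
[0.55865597 0.14131389 0.35716265] [-179.94718899   -0.30066225 -177.49684217] [ 0.55847619  0.83203528 -0.16583572]
```

View pics/m1.png

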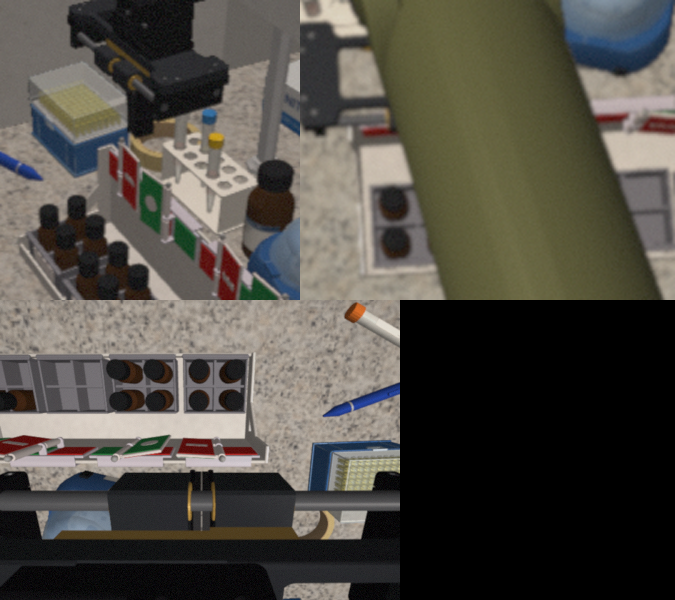

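```bash
python3 - <<'E'
from h import *
from scipy.spatial.transform import Rotation as R
np.set_printoptions(precision=4,suppress=True)
for i in range(4):
    o=get_obs();c=read_camera("wrist");print(o["tool_pos"],o["tool_rot"])
cv2.imwrite("pics/w3.png",cv2.resize(c["color"][215:275,270:450],None,fx=4.4,fy=4.4,interpolation=cv2.INTER_CUBIC))
T=np.eye(4);T[:3,:3]=R.from_euler("xyz",o["tool_rot"],degrees=True).as_matrix();T[:3,3]=o["tool_pos"];np.save("M.npy",T@c["mount"])
E
```

```text
[0.5603 0.1405 0.3611] [ 179.9512    0.112  -177.568 ]
[0.5605 0.1402 0.3614] [ 179.9423    0.1466 -177.5896]
[0.5605 0.14   0.3614] [ 179.9408    0.1521 -177.608 ]
[0.5605 0.1399 0.3613] [ 179.9459    0.1376 -177.6172]
```

View pics/w3.png

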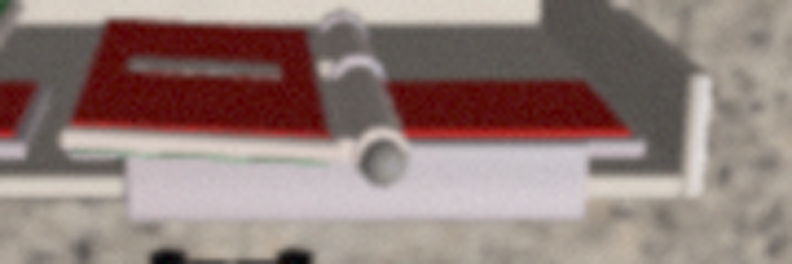

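```bash
python3 - <<'E'
from h import *
c=read_camera("wrist");M=np.load("M.npy")
for z in(.157,.163): print(onz(c,357,251.8,z,M),onz(c,284.1,246,.157,M))
o=get_obs();print(o["tool_pos"])
E
```

```text
[0.54531229 0.15920001 0.157     ] [0.54359485 0.11884021 0.157     ]
[0.54346815 0.15848278 0.163     ] [0.54359485 0.11884021 0.157     ]
[0.56038131 0.13958251 0.36077832]
```

Request:
drive_tool --rows '[-0.002, -0.007, 0, 0, 0, 0, -1, 0, 0, 0, 0, 0, 0, -1, 0, 0, 0.02, 0, 0, 0, -1, 0, 0, 0.024, 0, 0, 0, -1, 0, 0, 0, 0, 0, 0, -1]'

```text
time_s: 3.8
tool_pos: [0.5617, 0.1323, 0.3139]
tool_rot: [-179.9, -0.2, -177.7]
force: [0.1, -0.3, -0.5]
grip_width: 0.0005
grasp_force: 0.0
```

Request:
drive_tool --rows '[0.008, 0, 0, 0, 0, 0, -1, 0.009, 0, 0, 0, 0, 0, -1, 0.009, 0, 0, 0, 0, 0, -1, 0.008, 0.001, 0, 0, 0, 0, -1, 0.008, 0.001, 0, 0, 0, 0, -1]'

```text
time_s: 4.42
tool_pos: [0.5197, 0.1328, 0.3159]
tool_rot: [180.0, -0.0, -177.6]
force: [0.8, -1.0, -0.0]
grip_width: 0.001
grasp_force: 0.2
```

Request:
drive_tool --rows '[0, 0.008, 0, 0, 0, 0, -1, 0, 0.008, 0, 0, 0, 0, -1, 0, 0.008, 0, 0, 0, 0, -1, 0, 0.008, 0, 0, 0, 0, -1, 0, 0, 0, 0, 0, 0, -1]'

```text
time_s: 5.05
tool_pos: [0.519, 0.1661, 0.3156]
tool_rot: [180.0, -0.0, -177.5]
force: [0.2, 0.1, 1.2]
grip_width: 0.0004
grasp_force: 0.0
```

Request:
drive_tool --rows '[0, 0.006, 0, 0, 0, 0, -1, -0.003, 0.005, 0, 0, 0, 0, -1, -0.003, 0, 0, 0, 0, 0, -1, -0.003, 0, 0, 0, 0, 0, -1, 0, 0, 0, 0, 0, 0, -1]'

```text
time_s: 5.68
tool_pos: [0.528, 0.176, 0.3158]
tool_rot: [-180.0, 0.0, -177.7]
force: [-0.6, 0.0, 0.2]
grip_width: 0.0005
grasp_force: 0.0
```

```bash
python3 - <<'E'
from h import *
a=read_camera("scene")["color"][130:230,290:400];w=read_camera("wrist")["color"][150:300,200:480]
cv2.imwrite("pics/m2.png",cv2.hconcat([cv2.resize(a,(330,300),interpolation=cv2.INTER_CUBIC),cv2.resize(w,(460,300))]))
E
```

```text
(no output)
```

View pics/m2.png

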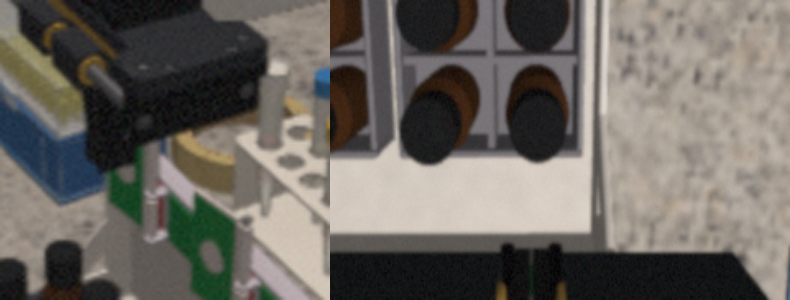

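Request:
drive_tool --rows '[-0.002, 0, 0, 0, 0, 0, -1, 0, 0, 0, 0, 0, 0, -1]'

```text
time_s: 6.02
tool_pos: [0.5297, 0.1762, 0.3158]
tool_rot: [180.0, 0.0, -177.6]
force: [-0.8, -0.3, -0.6]
grip_width: 0.0003
grasp_force: 0.0
```

Request:
drive_tool --rows '[0.01, 0, 0, 0, 0, 0, -1, 0.005, 0, -0.02, 0, 0, 0, -1, 0, 0, -0.04, 0, 0, 0, -1, 0, 0, -0.02, 0, 0, 0, -1, 0, 0, 0, 0, 0, 0, -1]'

```text
time_s: 6.65
tool_pos: [0.5146, 0.1757, 0.3975]
tool_rot: [179.9, 0.2, -177.6]
force: [-0.6, 0.6, -1.4]
grip_width: 0.0007
grasp_force: 0.0
```

Request:
drive_tool --rows '[-0.0093, -0.0546, 0, 0, 0, 0, -1, -0.0093, -0.0546, 0, 0, 0, 0, -1, -0.0093, -0.0546, 0, 0, 0, 0, -1, -0.0093, -0.0546, 0, 0, 0, 0, -1, -0.0093, -0.0546, 0, 0, 0, 0, -1]'

```text
time_s: 7.28
tool_pos: [0.5719, -0.0967, 0.3942]
tool_rot: [180.0, -0.1, -177.6]
force: [0.5, 0.3, -0.0]
grip_width: 0.0004
grasp_force: 0.0
```

Request:
drive_tool --rows '[0, 0, 0, 0, 0, 0, -1, 0, 0, 0, 0, 0, 0, -1, 0, 0, 0, 0, 0, 0, -1]'

```text
time_s: 7.65
tool_pos: [0.5722, -0.0933, 0.395]
tool_rot: [179.9, -0.1, -177.5]
force: [-0.1, 0.5, -0.5]
grip_width: 0.0005
grasp_force: 0.0
```

```bash
python3 - <<'E'
from h import *
from scipy.spatial.transform import Rotation as R
o=get_obs();c=read_camera("wrist");print(o["tool_pos"],o["tool_rot"])
a=cv2.resize(c["color"][215:285,230:430],None,fx=4,fy=4,interpolation=cv2.INTER_CUBIC)
s=read_camera("scene")["color"][140:320,280:500]
cv2.imwrite("pics/w4.png",cv2.vconcat([a,cv2.copyMakeBorder(cv2.resize(s,(391,320),interpolation=cv2.INTER_CUBIC),0,0,0,409,cv2.BORDER_CONSTANT)]))
T=np.eye(4);T[:3,:3]=R.from_euler("xyz",o["tool_rot"],degrees=True).as_matrix();T[:3,3]=o["tool_pos"];np.save("M.npy",T@c["mount"])
E
```

```text
[ 0.57224781 -0.09325776  0.39504375] [ 1.79941097e+02 -5.77334590e-02 -1.77473840e+02]
```

View pics/w4.png

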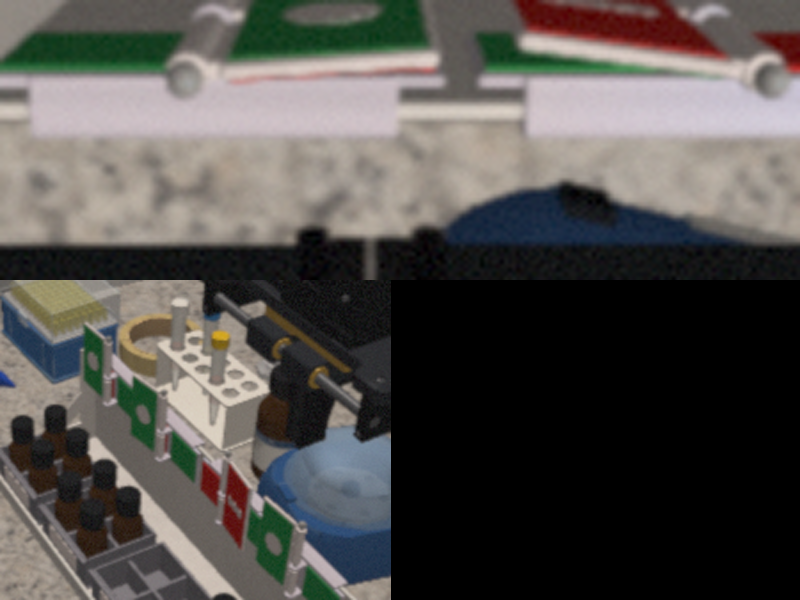

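Tag A now shows green. Above D, the hinge pin top is at pixel (276.5, 234) and the leaf's end at (339, 230). C's leaf tip is at about (360, 226).

```bash
python3 - <<'E'
from h import *
c=read_camera("wrist");M=np.load("M.npy")
print([onz(c,276.5,234,z,M) for z in(.157,.163)],onz(c,339.3,230,.157,M),onz(c,360,226,.157,M))
print(get_obs()["tool_pos"])
E
```

```text
[array([ 0.55683657, -0.12271405,  0.157     ]), array([ 0.55528592, -0.12197951,  0.163     ])] [ 0.55244027 -0.08231635  0.157     ] [ 0.54922984 -0.0691753   0.157     ]
[ 0.57234959 -0.09384853  0.39564107]
```

Request:
drive_tool --rows '[0, -0.001, 0.03, 0, 0, 0, -1, 0, 0, 0.025, 0, 0, 0, -1, 0, 0, 0.015, 0, 0, 0, -1, 0, 0, 0.01, 0, 0, 0, -1, 0, 0, 0, 0, 0, 0, -1]'

```text
time_s: 8.43
tool_pos: [0.5724, -0.0961, 0.3155]
tool_rot: [180.0, -0.0, -177.6]
force: [-0.5, 0.0, -0.2]
grip_width: 0.0006
grasp_force: 0.0
```

Request:
drive_tool --rows '[0.008, 0, 0, 0, 0, 0, -1, 0.009, 0, 0, 0, 0, 0, -1, 0.009, 0, 0, 0, 0, 0, -1, 0.008, 0, 0, 0, 0, 0, -1, 0.008, 0, 0, 0, 0, 0, -1]'

```text
time_s: 9.05
tool_pos: [0.5297, -0.0979, 0.3158]
tool_rot: [180.0, -0.0, -177.6]
force: [0.1, -0.1, -1.0]
grip_width: 0.0003
grasp_force: 0.2
```

Request:
drive_tool --rows '[0, -0.008, 0, 0, 0, 0, -1, 0, -0.008, 0, 0, 0, 0, -1, 0, -0.008, 0, 0, 0, 0, -1, 0, -0.008, 0, 0, 0, 0, -1, 0, 0, 0, 0, 0, 0, -1]'

```text
time_s: 9.68
tool_pos: [0.5317, -0.1313, 0.3157]
tool_rot: [-179.9, -0.0, -177.7]
force: [-0.5, 0.6, -0.6]
grip_width: 0.0005
grasp_force: 0.0
```

Request:
drive_tool --rows '[0, -0.006, 0, 0, 0, 0, -1, -0.003, -0.005, 0, 0, 0, 0, -1, -0.003, 0, 0, 0, 0, 0, -1, -0.003, 0, 0, 0, 0, 0, -1, -0.002, 0, 0, 0, 0, 0, -1]'

```text
time_s: 10.3
tool_pos: [0.5434, -0.1405, 0.3157]
tool_rot: [-180.0, -0.0, -177.6]
force: [-1.2, -1.3, -0.2]
grip_width: 0.0005
grasp_force: 0.3
```

Request:
drive_tool --rows '[0, 0, 0, 0, 0, 0, -1, 0.01, 0, 0, 0, 0, 0, -1, 0.005, 0, -0.02, 0, 0, 0, -1, 0, 0, -0.06, 0, 0, 0, -1, 0, 0, -0.02, 0, 0, 0, -1]'

```text
time_s: 10.92
tool_pos: [0.5281, -0.1417, 0.4196]
tool_rot: [-180.0, 0.3, -177.7]
force: [0.3, -0.2, -1.4]
grip_width: 0.0002
grasp_force: 0.0
```

Request:
drive_tool --rows '[0, 0, 0, 0, 0, 0, -1, 0, 0, 0, 0, 0, 0, -1]'

```text
time_s: 11.18
tool_pos: [0.5276, -0.1409, 0.4144]
tool_rot: [180.0, -0.1, -177.6]
force: [0.2, 0.2, -0.7]
grip_width: 0.0006
grasp_force: 0.0
```

```bash
python3 - <<'E'
from h import *
from scipy.spatial.transform import Rotation as R
np.set_printoptions(precision=4,suppress=True)
# colour of leaf discs: project expected leaf centres of each tag at both sides into scene view
c=read_camera("scene");f=240/np.tan(np.radians(c["fov_y"]/2))
def proj(p):
    q=np.linalg.inv(c["cam_to_world"])@np.r_[p,1];s=np.array([q[0],-q[1]])/-q[2];s=s*(1+c["k1"]*s@s);return s*f+[c["cx"],c["cy"]]
x=np.array([.999,.045]);y=np.array([-.045,.999])
for n,h in zip("ABCD",[np.array([.544,.1588])-i*.094*y for i in range(4)]):
    for sd in(1,-1):
        r=[]
        for rr in(.014,.032):
            u,v=proj(np.r_[h+sd*rr*y-.003*x,.142]);r.append(np.median(c["color"][int(v)-2:int(v)+3,int(u)-2:int(u)+3].reshape(-1,3),axis=0).astype(int))
        print(n,"left" if sd>0 else "right",*r,np.round(proj(np.r_[h+sd*.023*y,.145])))
# leaf edge line in wrist: white end strip near leaf D: report direction of red region top
o=get_obs();w=read_camera("wrist");b,g,r=[w["color"][...,i].astype(int) for i in range(3)]
for n,m in(("red",(r>70)&(r>2*g)&(r>2*b)),("green",(g>45)&(g>1.6*r)&(g>1.25*b))):
    k,_,st,ce=cv2.connectedComponentsWithStats(m.astype(np.uint8)); print(n,[(list(st[i]),ce[i].round()) for i in range(1,k) if st[i,4]>60])
cv2.imwrite("pics/w5.png",w["color"]);print(o["tool_pos"],o["force"])
E
```

```text
A left [37 72 24] [60 72 32] [332. 173.]
A right [111 114 124] [183 179 193] [346. 187.]
B left [39 73 27] [39 74 26] [362. 202.]
B right [110 115 124] [181 177 191] [378. 218.]
C left [150 149 159] [149 148 159] [396. 236.]
C right [40 40 99] [19 20 96] [415. 254.]
D left [160 163 171] [151 148 151] [436. 275.]
D right [27 32 99] [20 23 98] [457. 296.]
red [([np.int32(18), np.int32(113), np.int32(14), np.int32(10), np.int32(106)], array([ 24., 118.])), ([np.int32(402), np.int32(254), np.int32(59), np.int32(31), np.int32(588)], array([428., 267.])), ([np.int32(293), np.int32(257), np.int32(41), np.int32(19), np.int32(469)], array([313., 265.])), ([np.int32(347), np.int32(268), np.int32(41), np.int32(8), np.int32(295)], array([366., 271.])), ([np.int32(459), np.int32(268), np.int32(41), np.int32(13), np.int32(374)], array([478., 274.])), ([np.int32(128), np.int32(291), np.int32(19), np.int32(14), np.int32(160)], array([137., 298.]))]
green [([np.int32(554), np.int32(253), np.int32(86), np.int32(28), np.int32(782)], array([594., 265.])), ([np.int32(396), np.int32(268), np.int32(15), np.int32(8), np.int32(85)], array([403., 272.])), ([np.int32(497), np.int32(268), np.int32(58), np.int32(13), np.int32(499)], array([525., 274.]))]
[ 0.5276 -0.1409  0.4141] [-0.2588  0.045  -0.4454]
```

```bash
python3 -c "
from cell import *
print(sign_off())"
```

```text
the job is handed in; nothing more can be done
None
```

The leftmost tag was turned to green and the rightmost to red, the two correct tags were left alone, and the last camera check showed all four right. The job was handed in at about 11 s of the 42 s allowed; the hand-in returned no verdict.

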